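Lay the second condiment stand like the first

TASK

Move the oil bottle, the pepper mill, the jar and the salt shaker from the grey kitchen carrier into the empty wooden condiment stand, so that from left to right, seen from the robot, they stand in the same order as in the stand already laid at the far side of the table. Set each piece down gently and upright, flat on the floor of its own compartment, and leave the laid stand as it is.

Things in the scene. Friction and masses are not known exactly. Their poses are not given: they have to be found in the camera images.
- bottle: To be moved: green glass oil bottle, 152 mm tall, 0.3 kg: body 56 mm across up to 85 mm, straight neck 30 mm across from 104 to 136 mm, cork on top. Take it by the neck, about 118 mm up. Round about z (up); origin at the centre of its underside. Starts upright in a compartment of the grey carrier, laid out like the wooden stands (ends only 17 mm high).
- mill: To be moved: turned wooden pepper mill, 142 mm tall, 0.2 kg: foot 54 mm across, slim waist, straight head 44 mm across from 86 to 126 mm, steel knob on top. Take it by the head, about 106 mm up. Round about z (up); origin at the centre of its underside. Starts upright in a compartment of the grey carrier, laid out like the wooden stands (ends only 17 mm high).
- jar: To be moved: squat amber glass jar with a steel lid, the lowest piece: 58 mm across, 70 mm tall, 0.3 kg. Take it about 46 mm up. Round about z (up); origin at the centre of its underside. Starts upright in a compartment of the grey carrier, laid out like the wooden stands (ends only 17 mm high).
- shaker: To be moved: slim white ceramic salt shaker, 42 mm across up to 72 mm, domed steel cap above, 92 mm tall, 0.16 kg. Take it about 60 mm up. Round about z (up); origin at the centre of its underside. Starts upright in a compartment of the grey carrier, laid out like the wooden stands (ends only 17 mm high).
- stand: The empty wooden stand to be filled, near the robot on one side; the carrier is on the other. 334 (y) x 88 mm (x), fixed; origin: centre of its underside, on the table. Four 76 x 76 mm compartments in a row, centred at x = 0, y = +123 (leftmost seen from the robot), +41, -41, -123 mm; floor 6 mm and walls 18 mm above the origin, end rails at y = +-164 up to 42 mm. Its y points left, within 15 deg.
- laid_stand: The wooden stand already laid, far across the table, which shows the order; same make: 334 (y) x 88 mm (x), fixed; origin: centre of its underside, on the table. Four 76 x 76 mm compartments in a row, centred at x = 0, y = +123 (leftmost seen from the robot), +41, -41, -123 mm; floor 6 mm and walls 18 mm above the origin, end rails at y = +-164 up to 42 mm. Its y points left, within 15 deg.
- laid_bottle: The twin of the piece to be moved (green glass oil bottle, 56 mm in diameter, 152 mm tall), standing loose in a compartment of the laid stand, which shows the place of its kind. Do not disturb. Origin at the centre of its underside, z up.
- laid_mill: The twin of the piece to be moved (wooden pepper mill, 54 mm in diameter, 142 mm tall), standing loose in a compartment of the laid stand, which shows the place of its kind. Do not disturb. Origin at the centre of its underside, z up.
- laid_jar: The twin of the piece to be moved (squat amber jar with steel lid, 58 mm in diameter, 70 mm tall), standing loose in a compartment of the laid stand, which shows the place of its kind. Do not disturb. Origin at the centre of its underside, z up.
- laid_shaker: The twin of the piece to be moved (slim white salt shaker, 42 mm in diameter, 92 mm tall), standing loose in a compartment of the laid stand, which shows the place of its kind. Do not disturb. Origin at the centre of its underside, z up.
Not all that is in view belongs to the job. What is shaped like the laid_shaker but blue or yellow is not meant.

How it is judged:
At the end, for the whole second after the job is handed in: Each piece stands in the near stand's compartment, counted from the left, that its twin takes in the laid stand: within 20 mm of the compartment's centre along each stand axis (anywhere between the walls), on the floor (origin 1-12 mm above the stand's), upright within 0.12 rad, at rest, released (((y of laid_bottle in the frame of laid_stand between 0.093 and 0.153 m and y of bottle in the frame of stand between 0.103 and 0.143 m) or (y of laid_bottle in the frame of laid_stand between 0.011 and 0.071 m and y of bottle in the frame of stand between 0.021 and 0.061 m) or (y of laid_bottle in the frame of laid_stand between -0.071 and -0.011 m and y of bottle in the frame of stand between -0.061 and -0.021 m) or (y of laid_bottle in the frame of laid_stand between -0.153 and -0.093 m and y of bottle in the frame of stand between -0.143 and -0.103 m)) and x of bottle in the frame of stand between -0.02 and 0.02 m and z of bottle in the frame of stand between 0.001 and 0.012 m and angle between each of bottle, mill, jar, shaker's own z axis and vertical below 0.12 rad and linear speed of each of bottle, mill, jar, shaker below 0.02 m/s and angular speed of each of bottle, mill, jar, shaker below 0.2 rad/s and ((y of laid_mill in the frame of laid_stand between 0.093 and 0.153 m and y of mill in the frame of stand between 0.103 and 0.143 m) or (y of laid_mill in the frame of laid_stand between 0.011 and 0.071 m and y of mill in the frame of stand between 0.021 and 0.061 m) or (y of laid_mill in the frame of laid_stand between -0.071 and -0.011 m and y of mill in the frame of stand between -0.061 and -0.021 m) or (y of laid_mill in the frame of laid_stand between -0.153 and -0.093 m and y of mill in the frame of stand between -0.143 and -0.103 m)) and x of mill in the frame of stand between -0.02 and 0.02 m and z of mill in the frame of stand between 0.001 and 0.012 m and ((y of laid_jar in the frame of laid_stand between 0.093 and 0.153 m and y of jar in the frame of stand between 0.103 and 0.143 m) or (y of laid_jar in the frame of laid_stand between 0.011 and 0.071 m and y of jar in the frame of stand between 0.021 and 0.061 m) or (y of laid_jar in the frame of laid_stand between -0.071 and -0.011 m and y of jar in the frame of stand between -0.061 and -0.021 m) or (y of laid_jar in the frame of laid_stand between -0.153 and -0.093 m and y of jar in the frame of stand between -0.143 and -0.103 m)) and x of jar in the frame of stand between -0.02 and 0.02 m and z of jar in the frame of stand between 0.001 and 0.012 m and ((y of laid_shaker in the frame of laid_stand between 0.093 and 0.153 m and y of shaker in the frame of stand between 0.103 and 0.143 m) or (y of laid_shaker in the frame of laid_stand between 0.011 and 0.071 m and y of shaker in the frame of stand between 0.021 and 0.061 m) or (y of laid_shaker in the frame of laid_stand between -0.071 and -0.011 m and y of shaker in the frame of stand between -0.061 and -0.021 m) or (y of laid_shaker in the frame of laid_stand between -0.153 and -0.093 m and y of shaker in the frame of stand between -0.143 and -0.103 m)) and x of shaker in the frame of stand between -0.02 and 0.02 m and z of shaker in the frame of stand between 0.001 and 0.012 m); the robot touches nothing.
It fails at once if a piece of the stand that is already laid is moved by more than 20 mm or tipped (distance of any of laid_bottle, laid_mill, laid_jar, laid_shaker from where it was at the start of the episode above 0.02 m or angle between any of laid_bottle, laid_mill, laid_jar, laid_shaker's own z axis and vertical above 0.25 rad).
It fails at once if a piece is dropped or thrown into the stand: faster than 0.6 m/s while its foot is less than 40 mm above the stand's underside ((linear speed of bottle above 0.6 m/s and z of bottle in the frame of stand below 0.04 m and x of bottle in the frame of stand between -0.05 and 0.05 m and y of bottle in the frame of stand between -0.17 and 0.17 m) or (linear speed of mill above 0.6 m/s and z of mill in the frame of stand below 0.04 m and x of mill in the frame of stand between -0.05 and 0.05 m and y of mill in the frame of stand between -0.17 and 0.17 m) or (linear speed of jar above 0.6 m/s and z of jar in the frame of stand below 0.04 m and x of jar in the frame of stand between -0.05 and 0.05 m and y of jar in the frame of stand between -0.17 and 0.17 m) or (linear speed of shaker above 0.6 m/s and z of shaker in the frame of stand below 0.04 m and x of shaker in the frame of stand between -0.05 and 0.05 m and y of shaker in the frame of stand between -0.17 and 0.17 m)).
It also fails if it takes over 112 s, if anything falls off the work surface, if the arm or the gripper's body presses on something with over 40 N, if the wrist force passes 120 N, or if a joint passes its speed limit or range.

ROBOT

A 6-joint arm with a two-finger parallel gripper is mounted at the origin on the work surface. World frame = base frame: x ahead of the robot, y to its left, z up, the work surface at z = 0. Lengths are in m, angles in rad, forces in N, time in s.
With the tool pointing down it reaches from about 0.3 to 0.875 m from the base axis. Payload 6.4 kg.
Tool frame: the origin (TCP) lies on the centre line of the jaws, within the pads' length; the fingertips stand 19 mm ahead of it and the grasp point (between the pads) is the TCP (arm.nose_length is the distance from the TCP to the fingertips, in m); z points along the fingers, y is the line along which they close (so a half turn about z gives the same grasp; the last joint's range is limited). The gripper opens to 88 mm and grips with 3 to 60 N. Pads are 18 mm wide; open, the fingers measure 123 mm over their backs; the gripper's body (75 mm by 187 mm) begins 45 mm behind the grasp point.
Start: joints at [1.103, 0.181, 1.607, -0, 1.354, -0.206], TCP at [0.149, 0.555, 0.258] pointing down, gripper open.
Joint ranges: [-2.99, 2.99], [-0.89, 2.07], [0.3, 2.58], [-1.14, 4.28], [0, 2.63], [-3.12, 3.12]. Speed limits (rad/s): [2.57, 2.57, 3.01, 3.14, 3.14, 3.14].

INTERFACE

Orientations are given as a unit quaternion [w, x, y, z].
In Python, from workcell import arm, eyes gives the robot as it stands.
- The arm moves only by the tool step_arm, never from a script. Its argument "moves" is text: rows parted by semicolons, each of 7 numbers parted by spaces: the shift along the tool's x, y, z in cm, then the turn, a rotation vector about the tool's x, y, z in degrees, then the gripper's target within -1 to 1 (fully open at 1, half-way at 0, shut at -1). A call has 1 to 8 rows; each row is the pose to reach, as a shift and turn from the pose commanded when the call began, along the tool's axes at that moment; what a row does not reach only later rows make up. A row lasts 1/12 s, in which the tool goes at most 41.7 mm and 7.16 degrees, less where a joint would pass 70% of its speed; a pose out of reach is approached as far as the arm can. A call with a gripper value outside its range is refused whole. The fingers move at their own pace and stop on an object; the grip force is fixed at half the most. Time passes only in rows, so rows that repeat a pose let the fingers close. It gives the time, the measured TCP pose, the force, the opening and the grip force at its end, in the units of the state.
- arm.state(): the state, without advancing time (a new reading comes with each control period).
- eyes.camera(name): name is "scene" or "side" or "wrist"; returns (picture, depth): 480x640x3 uint8, red, green, blue; 480x640 float32, m along the optical axis (not along the pixel's ray), 0 where there is no reading.
- eyes.camera_info(name): a dict with "intrinsics" (3x3 intrinsics, pixels), "xyz" and "orientation" of the camera in the world. Camera axes: x right, y up, looking along -z (the intrinsics and any distortion apply to the point x, -y, -z); pixel columns grow to the right and rows downward; lengths in m; the calibration is good to about 2 mm. The wrist camera is an equidistant fisheye: a pixel r from the principal point sees the ray r / f radians off the axis. A picture is of the moment at which its call begins: read the wrist's pose just before it. camera_info takes no time and is no camera call; for the wrist camera it gives the pose at the moment of the call.
- arm.sign_off(): hands the job in; it is judged then, once.
The state is a dict: "time_s": time; "q": joint angles; "qd": joint speeds; "joint_torque": joint torques, N m; "tool_pos": TCP position; "orientation": TCP orientation; "force": force on the tool from outside, world axes, zero at the start; "torque": the same for the moment, N m; "opening": opening from 0.0 (shut) to 1.0 (fully open); "grasp_force": force on a finger pad.
Only numpy, scipy, OpenCV 4.12 (cv2) and the standard library are available. Lean on these libraries where they do the work, as an engineer would, in place of code of your own. Each camera call takes 0.05 s, during which the arm holds its last target. There are 200 camera calls.

## Working session

There is one attempt and no reset: what is moved stays moved. The work goes in short steps, Python scripts to look and compute and a tool call to move; the robot and the scene stay as the last step left them, time stands still between calls to the robot, and variables do not carry over. Pictures are saved under pics/ and viewed, at most 14 in all, crops included, and the job is handed in when it is done.

Besides the shell and the picture viewer there is one more tool, called after "Call:" as name(argument=value, ...), one argument or row to a line, values as JSON. step_arm: Moves the arm, as the interface text tells. Its arguments: {"type":"object","properties":{"moves":{"type":"string"}},"required":["moves"]}

```bash
mkdir -p pics; cat > h.py <<'E'
import numpy as np, cv2
from scipy.spatial.transform import Rotation as R
from workcell import arm, eyes
def rot(q): return R.from_quat([q[1],q[2],q[3],q[0]]).as_matrix()
def cloud(name):
    i=eyes.camera_info(name); p,d=eyes.camera(name)
    K=np.array(i["intrinsics"]); v,u=np.mgrid[0:480,0:640]
    c=np.stack([(u-K[0,2])/K[0,0]*d,-(v-K[1,2])/K[1,1]*d,-d],-1)
    w=c@rot(i["orientation"]).T+np.array(i["xyz"]); w[d==0]=np.nan
    return p,d,w
E
python3 - <<'E'
from h import *
for n in("scene","side"):
    p,d,w=cloud(n); cv2.imwrite(f"pics/{n}0.png",p[...,::-1]); np.savez(f"{n}0.npz",p=p,w=w)
    i=eyes.camera_info(n);print(n,i)
print(arm.state())
E
```

```text
scene {'intrinsics': array([[472.98202685,   0.        , 319.02513449],
       [  0.        , 472.98202685, 236.08012517],
       [  0.        ,   0.        ,   1.        ]]), 'xyz': array([ 1.30526836, -0.13312305,  0.80389614]), 'orientation': array([0.72001231, 0.288016  , 0.23332414, 0.58667615])}
side {'intrinsics': array([[570.15115581,   0.        , 317.80034985],
       [  0.        , 570.15115581, 234.98329121],
       [  0.        ,   0.        ,   1.        ]]), 'xyz': array([ 0.4877172 , -0.84269668,  0.67390751]), 'orientation': array([ 0.89020578,  0.45081494, -0.03851362, -0.05306839])}
{'time_s': 0.1, 'q': array([ 1.10266612e+00,  1.81471903e-01,  1.60786021e+00,  2.14016765e-05,
        1.35383073e+00, -2.06307600e-01]), 'qd': array([ 0.00021951, -0.00072565, -0.00330295, -0.001119  , -0.00032489,
        0.00011974]), 'joint_torque': array([-1.73244607e-04, -4.34821987e+01, -3.42696261e+01,  7.03001535e-02,
        3.40252533e-02, -1.72321012e-05]), 'tool_pos': array([0.14861212, 0.55500742, 0.25692042]), 'orientation': array([-2.69618795e-04,  1.30539953e-01,  9.91442739e-01, -7.37418913e-04]), 'force': array([ 0.13870175, -0.43912466,  0.47840212]), 'torque': array([-0.02310104,  0.03702358, -0.0146939 ]), 'grasp_force': 0.0, 'opening': 1.0043479209546269}
```

View pics/scene0.png

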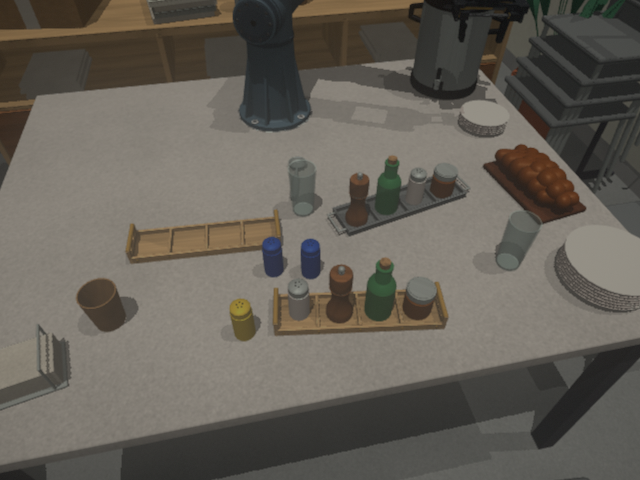

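View pics/side0.png

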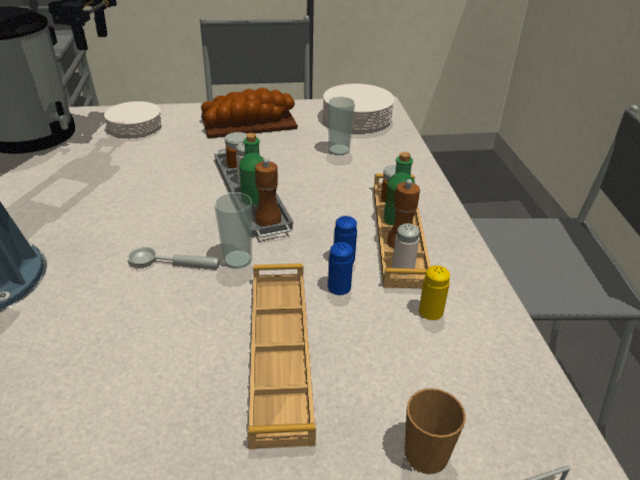

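The scene view, with its right side being the robot's left, shows the laid order from the robot's left as jar (420,297), bottle (380,290), mill (340,293), shaker (298,298). The carrier holds, from left, jar (445,180), shaker (418,187), bottle (389,187) and mill (358,200). The empty stand is at (205,237), and a glass tumbler at (302,187) stands between the carrier and the stand.

```bash
cat > m.py <<'E'
from h import *
from scipy.optimize import least_squares
D={n:np.load(n+"0.npz") for n in("scene","side")}
def near(n,u,v): return D[n]["w"][v,u].round(3)
for k,u,v in[("jar",445,168),("shaker",419,173),("bottle",392,159),("mill",359,178),("tumbler",302,162),("tumb2",302,205),("blueA",272,241),("blueB",311,243),("lshaker",297,284),("lmill",341,270),("lbottle",384,264),("ljar",421,285)]: print(k,near("scene",u,v))
W=np.concatenate([D[n]["w"].reshape(-1,3) for n in D]);P=np.concatenate([D[n]["p"].reshape(-1,3) for n in D])
S=.00125;img=np.zeros((560,800,3),np.uint8);o=np.argsort(np.nan_to_num(W[:,2],nan=-9))
W,P=W[o],P[o];ok=np.isfinite(W).all(1)&(W[:,2]<.3)&(W[:,2]>-.02);W,P=W[ok],P[ok]
r=((.9-W[:,0])/S).astype(int);c=((.5-W[:,1])/S).astype(int);g=(r>=0)&(r<560)&(c>=0)&(c<800)
img[r[g],c[g]]=P[g][:,::-1];cv2.imwrite("pics/top.png",img)
E
python3 m.py
```

```text
jar [0.467 0.358 0.078]
shaker [0.494 0.277 0.097]
bottle [0.505 0.2   0.157]
mill [0.529 0.119 0.136]
tumbler [0.431 0.009 0.123]
tumb2 [ 0.491 -0.004  0.043]
blueA [ 0.638 -0.092  0.092]
blueB [ 0.659 -0.015  0.091]
lshaker [ 0.761 -0.061  0.096]
lmill [0.783 0.017 0.145]
lbottle [0.794 0.093 0.156]
ljar [0.797 0.174 0.078]
```

View pics/top.png

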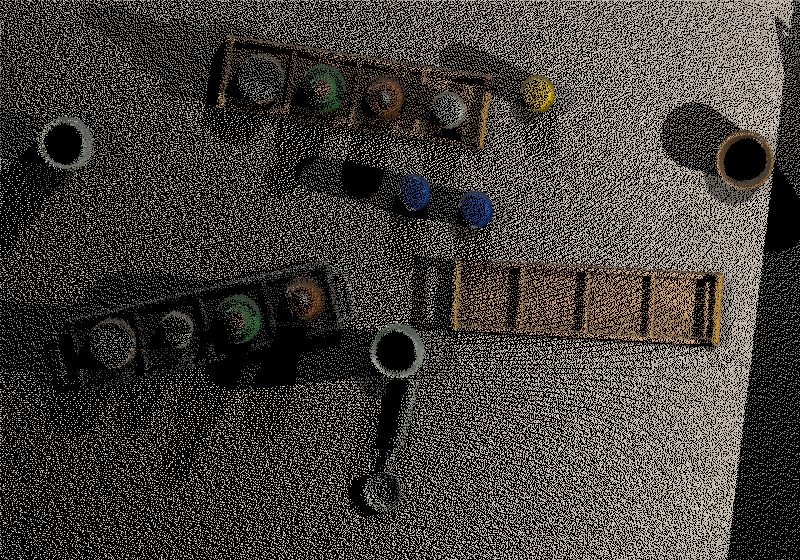

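The map shows every item clearly, with the tumbler at (398,350), between mill and stand. Now I'll fit circles and rails.

```bash
cat >> m.py <<'E'
print("fits")
def circ(x,y,z0,z1,r,rad=.04):
    for _ in range(2):
        m=(np.hypot(W[:,0]-x,W[:,1]-y)<rad)&(W[:,2]>z0)&(W[:,2]<z1);Q=W[m]
        s=least_squares(lambda a:np.hypot(Q[:,0]-a[0],Q[:,1]-a[1])-r,[x,y],loss="soft_l1",f_scale=.002);x,y=s.x
    return s.x.round(4),m.sum(),np.median(abs(s.fun)).round(4),Q[:,2].max().round(3)
for k,a in dict(jar=(.471,.357,.01,.055,.029),shaker=(.489,.276,.02,.07,.021),bottle=(.498,.2,.02,.08,.028),bneck=(.498,.2,.108,.134,.015),mill=(.526,.119,.09,.124,.022),tumbler=(.4625,.0025,.1,.2,.033)).items(): print(k,circ(*a))
m=(W[:,2]>.034)&(W[:,2]<.05)&(W[:,0]>.45)&(W[:,0]<.6)&(W[:,1]<-.05)&(W[:,1]>-.44)
A=W[m];L=A[A[:,1]>-.235];Rr=A[A[:,1]<-.235]
for B in(L,Rr): print(np.percentile(B,[2,50,98],axis=0).round(4).tolist(),len(B))
wm=(W[:,2]>.012)&(W[:,2]<.05)&(W[:,0]>.45)&(W[:,0]<.6)&(W[:,1]<-.06)&(W[:,1]>-.44)
wm&=P[:,0].astype(int)>P[:,2]+35
print(cv2.minAreaRect((W[wm][:,:2]*1000).astype(np.float32)))
E
python3 m.py | sed -n '/fits/,$p'
```

```text
fits
jar (array([0.4703, 0.3599]), np.int64(571), np.float64(0.0012), np.float64(0.055))
shaker (array([0.4869, 0.2805]), np.int64(318), np.float64(0.0008), np.float64(0.07))
bottle (array([0.5006, 0.2041]), np.int64(786), np.float64(0.001), np.float64(0.08))
bneck (array([0.5002, 0.2038]), np.int64(328), np.float64(0.0012), np.float64(0.134))
mill (array([0.5246, 0.1233]), np.int64(541), np.float64(0.001), np.float64(0.124))
tumbler (array([0.4614, 0.0031]), np.int64(1667), np.float64(0.0023), np.float64(0.135))
[[0.4898, -0.0758, 0.0352], [0.533, -0.0711, 0.0411], [0.5748, -0.0642, 0.0454]] 413
[[0.4694, -0.4029, 0.0357], [0.5126, -0.398, 0.0418], [0.5554, -0.3911, 0.0451]] 714
((523.1243896484375, -233.25123596191406), (339.4361572265625, 93.36573791503906), 86.71802520751953)
```

Call:
step_arm(
  moves="-47.5 -32 0 0 0 75 1;-47.5 -32 0 0 0 75 1;-47.5 -32 0 0 0 75 1;-47.5 -32 0 0 0 75 1;-47.5 -32 0 0 0 75 1;-47.5 -32 0 0 0 75 1;-47.5 -32 0 0 0 75 1;-47.5 -32 0 0 0 75 1",
)

```text
time_s: 0.77
tool_pos: [0.3683, 0.3022, 0.2576]
orientation: [-0.0, 0.592, 0.806, -0.0]
force: [0.8, 1.0, -0.7]
opening: 1.0
grasp_force: 0.0
```

```bash
cat > go.py <<'E'
# usage: go.py x y z -> shift in tool cm and turn to yaw 0 (tool y = world x), tool down
import sys
from h import *
s=arm.state();Rt=rot(s["orientation"]);t=np.array([float(a) for a in sys.argv[1:4]])
G=np.array([[0,1,0],[1,0,0],[0,0,-1.]])
print("t",round(s["time_s"],2),"pos",s["tool_pos"].round(4),"shift",(Rt.T@(t-s["tool_pos"])*100).round(2),"turn",np.degrees(R.from_matrix(Rt.T@G).as_rotvec()).round(2),"open",round(s["opening"],3),"F",s["force"].round(1),s["grasp_force"])
E
python3 go.py .5246 .1233 .257
```

```text
t 0.77 pos [0.3683 0.3022 0.2576] shift [-21.74   9.58   0.05] turn [-1.000e-02 -0.000e+00  1.736e+01] open 1.0 F [ 0.8  1.  -0.7] 0.0
```

Call:
step_arm(
  moves="-21.7 9.6 0 0 0 17.4 1;-21.7 9.6 0 0 0 17.4 1;-21.7 9.6 0 0 0 17.4 1;-21.7 9.6 0 0 0 17.4 1;-21.7 9.6 0 0 0 17.4 1;-21.7 9.6 0 0 0 17.4 1;-21.7 9.6 0 0 0 17.4 1;-21.7 9.6 0 0 0 17.4 1",
)

```text
time_s: 1.43
tool_pos: [0.5255, 0.1251, 0.257]
orientation: [-0.001, 0.706, 0.708, -0.0]
force: [-0.8, 0.1, -0.3]
opening: 0.998
grasp_force: 0.0
```

```bash
python3 go.py .5246 .1233 .112; python3 - <<'E'
from h import *
i=eyes.camera_info("wrist");p,d=eyes.camera("wrist");cv2.imwrite("pics/w1.png",p[...,::-1]);print(i)
E
```

```text
t 1.43 pos [0.5255 0.1251 0.257 ] shift [-0.19 -0.06 14.5 ] turn [-0.09 -0.01  0.13] open 0.998 F [-0.8  0.1 -0.3] 0.0
{'intrinsics': array([[371.64829954,   0.        , 318.62979879],
       [  0.        , 371.64829954, 241.77459956],
       [  0.        ,   0.        ,   1.        ]]), 'xyz': array([0.52532001, 0.20650671, 0.38332885]), 'orientation': array([ 9.87059810e-01, -1.60345005e-01,  7.53357988e-04,  1.35797830e-03])}
```

View pics/w1.png

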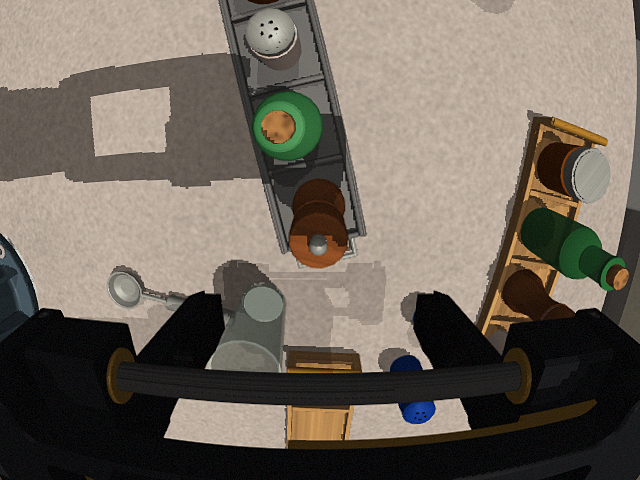

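The wrist view shows the mill knob at (318,243), centred between the jaws at columns 210 and 430, and nothing sits below the fingers. I can descend.

Call:
step_arm(
  moves="-0.2 -0.1 3 0 0 0 1;-0.2 -0.1 6 0 0 0 1;-0.2 -0.1 9 0 0 0 1;-0.2 -0.1 12 0 0 0 1;-0.2 -0.1 14 0 0 0 1;-0.2 -0.1 14.5 0 0 0 1;-0.2 -0.1 14.5 0 0 0 1;-0.2 -0.1 14.5 0 0 0 -1",
)

```text
time_s: 2.15
tool_pos: [0.5242, 0.1253, 0.1137]
orientation: [0.0, 0.705, 0.709, 0.0]
force: [-0.4, -0.6, 0.2]
opening: 0.948
grasp_force: 0.0
```

Call:
step_arm(
  moves="0 0 0 0 0 0 -1;0 0 0 0 0 0 -1;0 0 0 0 0 0 -1;0 0 0 0 0 0 -1;0 0 0 0 0 0 -1;0 0 0 0 0 0 -1",
)

```text
time_s: 2.65
tool_pos: [0.5243, 0.1244, 0.1131]
orientation: [0.0, 0.705, 0.709, 0.0]
force: [-0.5, 0.3, 1.4]
opening: 0.49
grasp_force: 11.1
```

Call:
step_arm(
  moves="0 0 0 0 0 0 -1;0 0 0 0 0 0 -1;0 0 -1 0 0 0 -1;0 0 -3 0 0 0 -1;0 0 -6 0 0 0 -1;0 0 -9.5 0 0 0 -1;0 0 -13 0 0 0 -1;0 0 -16.5 0 0 0 -1",
)

```text
time_s: 3.32
tool_pos: [0.5233, 0.1245, 0.2794]
orientation: [-0.0, 0.705, 0.709, -0.0]
force: [0.8, 0.3, -2.0]
opening: 0.49
grasp_force: 30.0
```

```bash
python3 go.py .520 -.275 .279
```

```text
t 3.32 pos [0.5233 0.1245 0.2794] shift [-39.94  -0.55   0.04] turn [-0.06  0.    0.31] open 0.49 F [ 0.8  0.3 -2. ] 29.99702151864767
```

Call:
step_arm(
  moves="-1 0 0 0 0 0 -1;-3.5 0 0 0 0 0 -1;-6.5 -0.1 0 0 0 0 -1;-9.5 -0.1 0 0 0 0 -1;-12.5 -0.2 0 0 0 0 -1;-15.5 -0.2 0 0 0 0 -1;-18.5 -0.3 0 0 0 0 -1;-21.5 -0.3 0 0 0 0.3 -1",
)

```text
time_s: 3.98
tool_pos: [0.5214, -0.0919, 0.2774]
orientation: [-0.0, 0.707, 0.707, -0.0]
force: [1.4, 0.5, -2.3]
opening: 0.491
grasp_force: 30.0
```

Call:
step_arm(
  moves="-3 0 0 0 0 0 -1;-6 0 0 0 0 0 -1;-9 0 0 0 0 0 -1;-12 0 0 0 0 0 -1;-15 0 0 0 0 0 -1;-17.4 0 0 0 0 0 -1;-18.4 -0.1 0 0 0 0 -1;-18.4 -0.1 0 0 0 0 -1",
)

```text
time_s: 4.65
tool_pos: [0.5204, -0.2765, 0.2771]
orientation: [-0.001, 0.708, 0.706, -0.0]
force: [-0.3, 0.4, -2.1]
opening: 0.497
grasp_force: 30.0
```

```bash
python3 go.py .520 -.275 .114;python3 - <<'E'
from h import *
p,d=eyes.camera("wrist");q,_=eyes.camera("side");cv2.imwrite("pics/w2.png",cv2.resize(np.hstack([p,q]),(800,300))[...,::-1])
E
```

```text
t 4.65 pos [ 0.5204 -0.2765  0.2771] shift [ 0.15 -0.02 16.31] turn [-0.06 -0.02 -0.16] open 0.497 F [-0.3  0.4 -2.1] 29.996476331725717
```

View pics/w2.png

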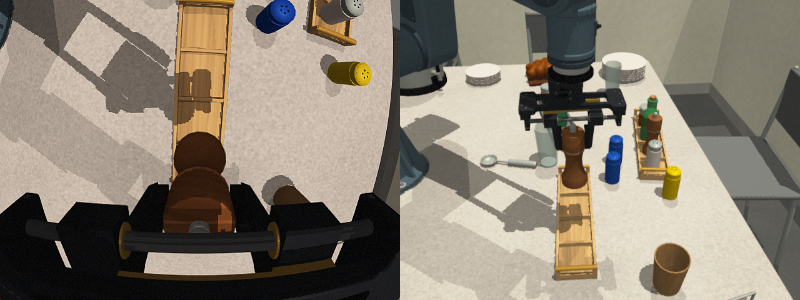

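The left half shows the mill held upright, with its foot at (200,157) over the stand's row. The side view agrees, so I'll lower it.

Call:
step_arm(
  moves="0.1 0 2 0 0 0 -1;0.1 0 5 0 0 0 -1;0.1 0 8 0 0 0 -1;0.1 0 11 0 0 0 -1;0.1 0 13 0 0 0 -1;0.1 0 14.3 0 0 0 -1;0.1 0 15.2 0 0 0 -1;0.1 0 15.9 0 0 0 -1",
)

```text
time_s: 5.42
tool_pos: [0.5216, -0.2727, 0.1184]
orientation: [-0.0, 0.707, 0.708, 0.0]
force: [-0.3, -0.9, -1.9]
opening: 0.494
grasp_force: 30.0
```

Call:
step_arm(
  moves="0 0 0.1 0 0 0 -1;0 0 0.3 0 0 0 -1;0 0 0.4 0 0 0 -1;0 0 0.4 0 0 0 -1",
)

```text
time_s: 5.75
tool_pos: [0.5217, -0.274, 0.1156]
orientation: [0.001, 0.707, 0.707, 0.0]
force: [-0.3, 0.5, -0.5]
opening: 0.489
grasp_force: 30.0
```

Call:
step_arm(
  moves="0 0 0.1 0 0 0 -1;0 0 0.2 0 0 0 -1;0 0 0.2 0 0 0 -1",
)

```text
time_s: 6.0
tool_pos: [0.5215, -0.2738, 0.1131]
orientation: [0.0, 0.707, 0.707, 0.0]
force: [0.6, -0.8, -1.2]
opening: 0.492
grasp_force: 30.0
```

Call:
step_arm(
  moves="0 0 0.1 0 0 0 -1;0 0 0.1 0 0 0 -0.02;0 0 0.1 0 0 0 0.1;0 0 0.1 0 0 0 0.4;0 0 0.1 0 0 0 0.8;0 0 0.1 0 0 0 1;0 0 0.1 0 0 0 1;0 0 0.1 0 0 0 1",
)

```text
time_s: 6.67
tool_pos: [0.5212, -0.2735, 0.1116]
orientation: [-0.0, 0.707, 0.707, -0.0]
force: [-0.1, -0.3, -0.2]
opening: 0.903
grasp_force: 0.0
```

Call:
step_arm(
  moves="0 0 0 0 0 0 1;0 0 -2 0 0 0 1;0 0 -5 0 0 0 1;0 0 -8 0 0 0 1;0 0 -11 0 0 0 1;0 0 -14 0 0 0 1;0 0 -15 0 0 0 1;0 0 -15 0 0 0 1",
)

```text
time_s: 7.33
tool_pos: [0.5226, -0.2746, 0.2652]
orientation: [0.003, 0.707, 0.707, 0.0]
force: [-0.3, -0.2, 0.4]
opening: 0.998
grasp_force: 0.0
```

```bash
python3 go.py .5004 .2039 .262
```

```text
t 7.33 pos [ 0.5226 -0.2746  0.2652] shift [47.85 -2.22  0.11] turn [0.29 0.24 0.01] open 0.998 F [-0.3 -0.2  0.4] 0.0
```

Call:
step_arm(
  moves="4 -0.2 0 0 0 0 1;8 -0.4 0 0 0 0 1;12 -0.6 0 0 0 0 1;16 -0.8 0 0 0 0 1;20 -1 0 0 0 0 1;24 -1.2 0 0 0 0 1;28 -1.4 0 0 0 0 1;32 -1.5 0 0 0 0 1",
)

```text
time_s: 8.0
tool_pos: [0.5046, 0.0484, 0.2593]
orientation: [-0.001, 0.707, 0.707, -0.001]
force: [1.0, 0.3, 0.1]
opening: 1.0
grasp_force: 0.0
```

Call:
step_arm(
  moves="4 -0.2 0 0 0 0 1;8 -0.4 0 0 0 0 1;12 -0.6 0 0 0 0 1;15 -0.7 0 0 0 0 1;15.8 -0.7 0 0 0 0 1;15.8 -0.7 0 0 0 0 1",
)

```text
time_s: 8.5
tool_pos: [0.4979, 0.2062, 0.2595]
orientation: [-0.001, 0.706, 0.708, -0.001]
force: [-0.0, -0.1, -0.5]
opening: 1.002
grasp_force: 0.0
```

```bash
python3 go.py .5004 .2039 .124; python3 - <<'E'
from h import *
p,d=eyes.camera("wrist");q,_=eyes.camera("side");cv2.imwrite("pics/w3.png",cv2.resize(np.hstack([p,q]),(800,300))[...,::-1])
E
```

```text
t 8.5 pos [0.4979 0.2062 0.2595] shift [-0.22  0.3  13.55] turn [-0.19  0.03  0.21] open 1.002 F [-0.  -0.1 -0.5] 0.0
```

View pics/w3.png

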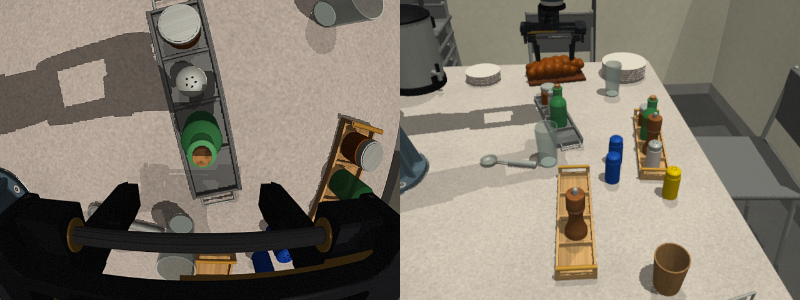

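The mill stands upright in the third compartment (575,215), and the bottle cork at (203,155) is centred between the jaws.

Call:
step_arm(
  moves="-0.2 0.2 3 0 0 0 1;-0.2 0.2 6 0 0 0 1;-0.2 0.2 9 0 0 0 1;-0.2 0.2 12 0 0 0 1;-0.2 0.2 13.3 0 0 0 1;-0.2 0.2 13.6 0 0 0 1;-0.2 0.2 13.6 0 0 0 1;-0.2 0.2 13.6 0 0 0 -1",
)

```text
time_s: 9.27
tool_pos: [0.5021, 0.2014, 0.1265]
orientation: [0.0, 0.708, 0.707, 0.0]
force: [-0.1, -0.4, 0.6]
opening: 0.951
grasp_force: 0.0
```

Call:
step_arm(
  moves="0 0 0 0 0 0 -1;0 0 0 0 0 0 -1;0 0 0 0 0 0 -1;0 0 0 0 0 0 -1;0 0 0 0 0 0 -1;0 0 0 0 0 0 -1;0 0 0 0 0 0 -1;0 0 0 0 0 0 -1",
)

```text
time_s: 9.93
tool_pos: [0.5011, 0.2025, 0.1257]
orientation: [-0.0, 0.707, 0.707, -0.0]
force: [-0.9, 0.4, 0.8]
opening: 0.341
grasp_force: 0.6
```

Call:
step_arm(
  moves="0 0 0 0 0 0 -1;0 0 0 0 0 0 -1",
)

```text
time_s: 10.1
tool_pos: [0.501, 0.2025, 0.1257]
orientation: [-0.0, 0.707, 0.707, -0.0]
force: [-2.1, -0.1, 1.4]
opening: 0.333
grasp_force: 30.0
```

Call:
step_arm(
  moves="0 0 -1 0 0 0 -1;0 0 -3 0 0 0 -1;0 0 -6 0 0 0 -1;0 0 -9 0 0 0 -1;0 0 -12 0 0 0 -1;0 0 -15 0 0 0 -1;0 0 -16.5 0 0 0 -1;0 0 -16.5 0 0 0 -1",
)

```text
time_s: 10.77
tool_pos: [0.503, 0.2028, 0.2955]
orientation: [0.002, 0.707, 0.707, 0.003]
force: [0.6, 0.6, -1.7]
opening: 0.33
grasp_force: 30.0
```

```bash
python3 go.py .525 -.193 .292
```

```text
t 10.77 pos [0.503  0.2028 0.2955] shift [-39.58   2.19   0.32] turn [ 0.44 -0.07  0.01] open 0.33 F [ 0.6  0.6 -1.7] 30.000099162280094
```

Call:
step_arm(
  moves="-1 0.1 0 0 0 0 -1;-3.5 0.2 0 0 0 0 -1;-6.5 0.4 0 0 0 0 -1;-9.5 0.5 0 0 0 0 -1;-12.5 0.7 0 0 0 0 -1;-15.5 0.9 0 0 0 0 -1;-18.5 1 0 0 0 0 -1;-21.5 1.2 0 0 0 0 -1",
)

```text
time_s: 11.43
tool_pos: [0.5115, -0.0143, 0.288]
orientation: [-0.002, 0.707, 0.707, -0.001]
force: [0.9, -1.0, -3.6]
opening: 0.328
grasp_force: 30.0
```

Call:
step_arm(
  moves="-3 0.2 0 0 0 0 -1;-6 0.3 0 0 0 0 -1;-9 0.5 0 0 0 0 -1;-12 0.7 0 0 0 0 -1;-15 0.8 0 0 0 0 -1;-17 0.9 0 0 0 0 -1;-18 1 0 0 0 0 -1;-18 1 0 0 0 0 -1",
)

```text
time_s: 12.1
tool_pos: [0.5221, -0.1945, 0.2884]
orientation: [-0.002, 0.708, 0.706, -0.001]
force: [-0.4, -0.0, -3.3]
opening: 0.327
grasp_force: 30.0
```

```bash
python3 go.py .525 -.193 .126
```

```text
t 12.1 pos [ 0.5221 -0.1945  0.2884] shift [ 0.12  0.35 16.24] turn [-0.19 -0.08 -0.17] open 0.327 F [-0.4 -0.  -3.3] 30.00054837728385
```

Call:
step_arm(
  moves="0.1 0.2 2 0 0 0 -1;0.1 0.2 5 0 0 0 -1;0.1 0.2 8 0 0 0 -1;0.1 0.2 11 0 0 0 -1;0.1 0.2 13 0 0 0 -1;0.1 0.2 14.3 0 0 0 -1;0.1 0.2 15.2 0 0 0 -1;0.1 0.2 15.7 0 0 0 -1",
)

```text
time_s: 12.77
tool_pos: [0.5242, -0.1898, 0.1318]
orientation: [-0.002, 0.707, 0.708, -0.0]
force: [0.7, 0.0, -3.3]
opening: 0.328
grasp_force: 30.0
```

Call:
step_arm(
  moves="0 0 0.2 0 0 0 -1;0 0 0.4 0 0 0 -1;0 0 0.5 0 0 0 -1;0 0 0.5 0 0 0 -1",
)

```text
time_s: 13.1
tool_pos: [0.5257, -0.1917, 0.1294]
orientation: [0.001, 0.707, 0.707, 0.0]
force: [-0.6, 0.7, -3.5]
opening: 0.332
grasp_force: 30.0
```

Call:
step_arm(
  moves="0 0 0.1 0 0 0 -1;0 0 0.2 0 0 0 -1;0 0 0.3 0 0 0 -1;0 0 0.3 0 0 0 -1",
)

```text
time_s: 13.43
tool_pos: [0.5252, -0.1916, 0.1257]
orientation: [0.0, 0.707, 0.707, 0.0]
force: [-0.5, 1.4, -3.9]
opening: 0.331
grasp_force: 30.0
```

Call:
step_arm(
  moves="0 0 0.1 0 0 0 -1;0 0 0.2 0 0 0 -1;0 0 0.2 0 0 0 -1",
)

```text
time_s: 13.68
tool_pos: [0.5258, -0.1922, 0.1257]
orientation: [0.001, 0.707, 0.707, -0.0]
force: [-5.0, 1.5, 10.6]
opening: 0.332
grasp_force: 30.0
```

Call:
step_arm(
  moves="0 0 -0.1 0 0 0 -1;0 0 -0.1 0 0 0 -0.3;0 0 -0.1 0 0 0 -0.2;0 0 -0.1 0 0 0 0;0 0 -0.1 0 0 0 0.4;0 0 -0.1 0 0 0 0.8;0 0 -0.1 0 0 0 1;0 0 -0.1 0 0 0 1",
)

```text
time_s: 14.35
tool_pos: [0.5253, -0.1915, 0.1247]
orientation: [-0.0, 0.707, 0.707, 0.0]
force: [0.5, -0.0, -0.9]
opening: 0.753
grasp_force: 0.0
```

Call:
step_arm(
  moves="0 0 0 0 0 0 1;0 0 0 0 0 0 1;0 0 -2 0 0 0 1;0 0 -5 0 0 0 1;0 0 -8 0 0 0 1;0 0 -11 0 0 0 1;0 0 -13 0 0 0 1;0 0 -13.5 0 0 0 1",
)

```text
time_s: 15.02
tool_pos: [0.527, -0.1925, 0.2642]
orientation: [0.003, 0.707, 0.707, 0.001]
force: [-0.3, -0.0, 0.4]
opening: 0.998
grasp_force: 0.0
```

```bash
python3 go.py .4869 .2805 .262
```

```text
t 15.02 pos [ 0.527  -0.1925  0.2642] shift [ 4.73e+01 -4.00e+00  2.00e-02] turn [0.35 0.22 0.01] open 0.998 F [-0.3 -0.   0.4] 0.0
```

Call:
step_arm(
  moves="4 -0.3 0 0 0 0 1;8 -0.7 0 0 0 0 1;12 -1 0 0 0 0 1;16 -1.3 0 0 0 0 1;20 -1.7 0 0 0 0 1;24 -2 0 0 0 0 1;28 -2.4 0 0 0 0 1;32 -2.7 0 0 0 0 1",
)

```text
time_s: 15.68
tool_pos: [0.497, 0.1303, 0.2584]
orientation: [-0.001, 0.707, 0.707, -0.001]
force: [0.6, 0.2, 0.4]
opening: 1.001
grasp_force: 0.0
```

Call:
step_arm(
  moves="4 -0.3 0 0 0 0 1;8 -0.7 0 0 0 0 1;12 -1 0 0 0 0 1;14.5 -1.2 0 0 0 0 1;15.3 -1.3 0 0 0 0 1;15.3 -1.3 0 0 0 0 1",
)

```text
time_s: 16.18
tool_pos: [0.4841, 0.2829, 0.2583]
orientation: [-0.0, 0.706, 0.708, -0.001]
force: [-0.3, 0.1, -0.6]
opening: 0.998
grasp_force: 0.0
```

```bash
python3 go.py .4869 .2805 .066; python3 - <<'E'
from h import *
p,d=eyes.camera("wrist");q,_=eyes.camera("side");cv2.imwrite("pics/w4.png",cv2.resize(np.hstack([p,q]),(800,300))[...,::-1])
E
```

```text
t 16.18 pos [0.4841 0.2829 0.2583] shift [-0.23  0.31 19.23] turn [-0.11  0.03  0.19] open 0.998 F [-0.3  0.1 -0.6] 0.0
```

View pics/w4.png

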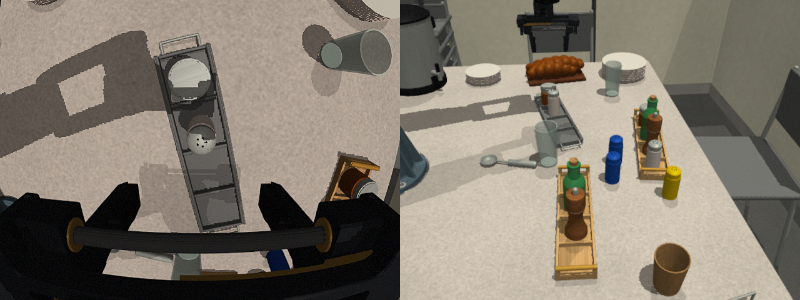

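The bottle (573,180) and mill (575,215) stand upright in compartments two and three. The shaker at (201,140) is centred between the jaws, so I'll descend.

Call:
step_arm(
  moves="-0.2 0.2 3 0 0 0 1;-0.2 0.2 7 0 0 0 1;-0.2 0.2 11 0 0 0 1;-0.2 0.2 14 0 0 0 1;-0.2 0.2 17 0 0 0 1;-0.2 0.2 18.8 0 0 0 1;-0.2 0.2 19.4 0 0 0 1;-0.2 0.2 19.4 0 0 0 1",
)

```text
time_s: 16.95
tool_pos: [0.4864, 0.2774, 0.064]
orientation: [-0.001, 0.708, 0.706, -0.002]
force: [-0.1, -0.1, -0.2]
opening: 1.0
grasp_force: 0.0
```

Call:
step_arm(
  moves="0 0 0 0 0 0 -1;0 0 0 0 0 0 -1;0 0 0 0 0 0 -1;0 0 0 0 0 0 -1;0 0 0 0 0 0 -1;0 0 0 0 0 0 -1;0 0 0 0 0 0 -1;0 0 0 0 0 0 -1",
)

```text
time_s: 17.62
tool_pos: [0.4872, 0.2796, 0.066]
orientation: [0.0, 0.707, 0.707, 0.0]
force: [-0.7, 0.2, 1.7]
opening: 0.472
grasp_force: 30.0
```

Call:
step_arm(
  moves="0 0 0 0 0 0 -1;0 0 0 0 0 0 -1",
)

```text
time_s: 17.78
tool_pos: [0.4872, 0.2795, 0.066]
orientation: [-0.0, 0.707, 0.707, 0.0]
force: [-2.1, 0.2, 4.0]
opening: 0.466
grasp_force: 30.0
```

Call:
step_arm(
  moves="0 0 -1 0 0 0 -1;0 0 -3 0 0 0 -1;0 0 -6 0 0 0 -1;0 0 -9 0 0 0 -1;0 0 -12 0 0 0 -1;0 0 -15 0 0 0 -1;0 0 -18 0 0 0 -1;0 0 -18.5 0 0 0 -1",
)

```text
time_s: 18.45
tool_pos: [0.4895, 0.2802, 0.257]
orientation: [0.002, 0.707, 0.707, 0.004]
force: [1.7, 0.2, -0.9]
opening: 0.471
grasp_force: 30.0
```

```bash
python3 go.py .515 -.357 .251
```

```text
t 18.45 pos [0.4895 0.2802 0.257 ] shift [-63.73   2.53   0.45] turn [ 0.5  -0.16  0.01] open 0.471 F [ 1.7  0.2 -0.9] 29.995047776028514
```

Call:
step_arm(
  moves="-1 0.1 0 0 0 0 -1;-4 0.2 0 0 0 0 -1;-7.5 0.3 0 0 0 0 -1;-11 0.5 0 0 0 0 -1;-14.5 0.6 0 0 0 0 -1;-18 0.8 0 0 0 0 -1;-21.5 1 0 0 0 0 -1;-25 1.1 0 0 0 0 -1",
)

```text
time_s: 19.12
tool_pos: [0.4965, 0.0274, 0.2481]
orientation: [-0.002, 0.707, 0.707, -0.001]
force: [0.5, 0.2, -2.2]
opening: 0.466
grasp_force: 30.0
```

Call:
step_arm(
  moves="-3.5 0.2 0 0 0 0 -1;-7 0.3 0 0 0 0 -1;-10.5 0.5 0 0 0 0 -1;-14 0.6 0 0 0 0 -1;-17.5 0.8 0 0 0 0 -1;-21 0.9 0 0 0 0 -1;-24.5 1.1 0 0 0 0 -1;-28 1.2 0 0 0 0 -1",
)

```text
time_s: 19.78
tool_pos: [0.5084, -0.2521, 0.2477]
orientation: [-0.002, 0.707, 0.707, -0.0]
force: [1.1, 0.1, -1.2]
opening: 0.472
grasp_force: 30.0
```

Call:
step_arm(
  moves="-3 0.1 0 0 0 0 -1;-6 0.3 0 0 0 0 -1;-8.5 0.4 0 0 0 0 -1;-10 0.4 0 0 0 0 -1;-10.6 0.5 0 0 0 0 -1;-10.6 0.5 0 0 0 0 -1;-10.6 0.5 0 0 0 0 -1",
)

```text
time_s: 20.37
tool_pos: [0.5149, -0.3555, 0.2496]
orientation: [-0.001, 0.707, 0.707, 0.0]
force: [1.1, 0.2, -1.4]
opening: 0.467
grasp_force: 30.0
```

```bash
python3 go.py .515 -.357 .066
```

```text
t 20.37 pos [ 0.5149 -0.3555  0.2496] shift [-0.19  0.04 18.36] turn [-0.08 -0.11  0.01] open 0.467 F [ 1.1  0.2 -1.4] 29.995141876861453
```

Call:
step_arm(
  moves="0 0 2 0 0 0 -1;0 0 5 0 0 0 -1;0 0 8 0 0 0 -1;0 0 11 0 0 0 -1;0 0 14 0 0 0 -1;0 0 16 0 0 0 -1;0 0 17.3 0 0 0 -1;0 0 17.9 0 0 0 -1",
)

```text
time_s: 21.03
tool_pos: [0.5147, -0.3542, 0.0696]
orientation: [-0.002, 0.707, 0.708, 0.0]
force: [-0.8, -0.7, -2.0]
opening: 0.469
grasp_force: 30.0
```

Call:
step_arm(
  moves="0 0 0.2 0 0 0 -1;0 0 0.4 0 0 0 -1;0 0 0.5 0 0 0 -1;0 0 0.5 0 0 0 -1",
)

```text
time_s: 21.37
tool_pos: [0.516, -0.3571, 0.0681]
orientation: [0.001, 0.707, 0.707, -0.0]
force: [0.3, -0.6, -1.4]
opening: 0.466
grasp_force: 30.0
```

Call:
step_arm(
  moves="0 0 0.1 0 0 0 -1;0 0 0.1 0 0 0 -1",
)

```text
time_s: 21.53
tool_pos: [0.5155, -0.3569, 0.0664]
orientation: [0.001, 0.707, 0.707, -0.0]
force: [0.4, 0.8, -1.7]
opening: 0.469
grasp_force: 30.0
```

Call:
step_arm(
  moves="0 0 0.1 0 0 0 -1;0 0 0.1 0 0 0 -1",
)

```text
time_s: 21.7
tool_pos: [0.5156, -0.3571, 0.066]
orientation: [0.001, 0.707, 0.707, -0.0]
force: [-1.9, 0.7, 5.1]
opening: 0.466
grasp_force: 30.0
```

Contact. I'll release.

Call:
step_arm(
  moves="0 0 0 0 0 0 -0.1;0 0 0 0 0 0 0;0 0 0 0 0 0 0.2;0 0 0 0 0 0 0.6;0 0 0 0 0 0 1;0 0 0 0 0 0 1;0 0 0 0 0 0 1;0 0 0 0 0 0 1",
)

```text
time_s: 22.37
tool_pos: [0.5152, -0.3565, 0.0646]
orientation: [-0.0, 0.707, 0.707, -0.0]
force: [0.7, -0.3, 0.2]
opening: 0.927
grasp_force: 0.0
```

Call:
step_arm(
  moves="0 0 0 0 0 0 1;0 0 -2 0 0 0 1;0 0 -5 0 0 0 1;0 0 -8 0 0 0 1;0 0 -11.5 0 0 0 1;0 0 -15 0 0 0 1;0 0 -18 0 0 0 1;0 0 -19.5 0 0 0 1",
)

```text
time_s: 23.03
tool_pos: [0.5164, -0.3576, 0.2649]
orientation: [0.003, 0.707, 0.707, -0.0]
force: [1.3, 0.2, 0.4]
opening: 0.999
grasp_force: 0.0
```

```bash
python3 go.py .4703 .3599 .261
```

```text
t 23.03 pos [ 0.5164 -0.3576  0.2649] shift [ 7.175e+01 -4.600e+00  3.000e-02] turn [0.26 0.27 0.01] open 0.999 F [1.3 0.2 0.4] 0.0
```

Call:
step_arm(
  moves="4 -0.2 0 0 0 0 1;8 -0.5 0 0 0 0 1;12 -0.7 0 0 0 0 1;16 -1 0 0 0 0 1;20 -1.3 0 0 0 0 1;24 -1.5 0 0 0 0 1;28 -1.8 0 0 0 0 1;32 -2 0 0 0 0 1",
)

```text
time_s: 23.7
tool_pos: [0.4946, -0.0348, 0.2599]
orientation: [0.0, 0.707, 0.707, 0.0]
force: [0.2, 0.4, 0.3]
opening: 0.998
grasp_force: 0.0
```

Call:
step_arm(
  moves="4 -0.2 0 0 0 0 1;8 -0.5 0 0 0 0 1;12 -0.7 0 0 0 0 1;16 -1 0 0 0 0 1;20 -1.3 0 0 0 0 1;24 -1.5 0 0 0 0 1;28 -1.8 0 0 0 0 1;32 -2 0 0 0 0 1",
)

```text
time_s: 24.37
tool_pos: [0.4745, 0.2855, 0.2599]
orientation: [0.0, 0.707, 0.707, 0.0]
force: [1.0, -0.5, 0.5]
opening: 0.998
grasp_force: 0.0
```

Call:
step_arm(
  moves="4 -0.3 0 0 0 0 1;6.5 -0.4 0 0 0 0 1;7.5 -0.4 0 0 0 0 1;7.5 -0.4 0 0 0 0 1;7.5 -0.4 0 0 0 0 1",
)

```text
time_s: 24.78
tool_pos: [0.4711, 0.3579, 0.2594]
orientation: [0.0, 0.707, 0.707, -0.0]
force: [1.0, -0.6, 0.4]
opening: 0.999
grasp_force: 0.0
```

```bash
python3 go.py .4703 .3599 .056; python3 - <<'E'
from h import *
p,d=eyes.camera("wrist");q,_=eyes.camera("side");cv2.imwrite("pics/w5.png",cv2.resize(np.hstack([p,q]),(800,300))[...,::-1])
E
```

```text
t 24.78 pos [0.4711 0.3579 0.2594] shift [ 0.21 -0.07 20.34] turn [-0.03  0.05  0.05] open 0.999 F [ 1.  -0.6  0.4] 0.0
```

View pics/w5.png

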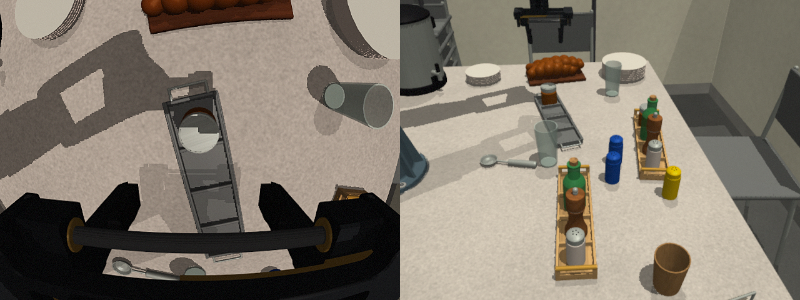

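The shaker (575,245) stands upright in compartment four. The jar lid (200,132) is centred between the jaws.

Call:
step_arm(
  moves="0.2 -0.1 3 0 0 0 1;0.2 -0.1 7 0 0 0 1;0.2 -0.1 11 0 0 0 1;0.2 -0.1 15 0 0 0 1;0.2 -0.1 18 0 0 0 1;0.2 -0.1 19.8 0 0 0 1;0.2 -0.1 20.3 0 0 0 1;0.2 -0.1 20.3 0 0 0 1",
)

```text
time_s: 25.55
tool_pos: [0.4698, 0.3586, 0.0554]
orientation: [-0.0, 0.708, 0.706, -0.002]
force: [-1.0, -0.2, 0.9]
opening: 1.003
grasp_force: 0.0
```

Call:
step_arm(
  moves="0 0 0 0 0 0 -1;0 0 0 0 0 0 -1;0 0 0 0 0 0 -1;0 0 0 0 0 0 -1;0 0 0 0 0 0 -1;0 0 0 0 0 0 -1;0 0 0 0 0 0 -1;0 0 0 0 0 0 -1",
)

```text
time_s: 26.22
tool_pos: [0.4707, 0.3608, 0.0579]
orientation: [0.0, 0.707, 0.707, 0.001]
force: [-2.5, -0.6, 6.3]
opening: 0.649
grasp_force: 30.1
```

Call:
step_arm(
  moves="0 0 -1 0 0 0 -1;0 0 -3 0 0 0 -1;0 0 -6 0 0 0 -1;0 0 -9 0 0 0 -1;0 0 -12 0 0 0 -1;0 0 -15 0 0 0 -1;0 0 -16.5 0 0 0 -1;0 0 -16.5 0 0 0 -1",
)

```text
time_s: 26.88
tool_pos: [0.472, 0.3615, 0.2266]
orientation: [0.001, 0.707, 0.707, 0.004]
force: [0.5, 0.5, -2.2]
opening: 0.65
grasp_force: 30.0
```

```bash
python3 go.py .528 -.111 .222
```

```text
t 26.88 pos [0.472  0.3615 0.2266] shift [-47.25   5.58   0.34] turn [ 0.4  -0.19  0.02] open 0.65 F [ 0.5  0.5 -2.2] 30.039568940992467
```

Call:
step_arm(
  moves="-1 0.1 0 0 0 0 -1;-4 0.5 0 0 0 0 -1;-7.5 0.9 0 0 0 0 -1;-11 1.3 0 0 0 0 -1;-14.5 1.7 0 0 0 0 -1;-18 2.1 0 0 0 0 -1;-21.5 2.5 0 0 0 0 -1;-25 2.9 0 0 0 0 -1",
)

```text
time_s: 27.55
tool_pos: [0.4972, 0.1083, 0.2191]
orientation: [-0.002, 0.707, 0.707, -0.002]
force: [1.2, -0.1, -2.1]
opening: 0.65
grasp_force: 30.0
```

Call:
step_arm(
  moves="-3.5 0.4 0 0 0 0 -1;-7 0.8 0 0 0 0 -1;-10.5 1.3 0 0 0 0 -1;-14 1.7 0 0 0 0 -1;-17.5 2.1 0 0 0 0 -1;-20.5 2.5 0 0 0 0 -1;-22 2.7 0 0 0 0 -1;-22 2.7 0 0 0 0 -1",
)

```text
time_s: 28.22
tool_pos: [0.5251, -0.1126, 0.2196]
orientation: [-0.001, 0.708, 0.706, -0.001]
force: [0.2, 0.1, -2.6]
opening: 0.651
grasp_force: 30.0
```

```bash
python3 go.py .528 -.111 .058;python3 - <<'E'
from h import *
p,d=eyes.camera("wrist");q,_=eyes.camera("side");cv2.imwrite("pics/w6.png",cv2.resize(np.hstack([p,q]),(800,300))[...,::-1])
D=np.load("scene0.npz");E=np.load("side0.npz")
W=np.concatenate([D["w"].reshape(-1,3),E["w"].reshape(-1,3)])
m=(np.hypot(W[:,0]-.64,W[:,1]+.095)<.03)&(W[:,2]>.02);print(np.percentile(W[m],[2,98],axis=0).round(3))
E
```

```text
t 28.22 pos [ 0.5251 -0.1126  0.2196] shift [ 0.15  0.35 16.16] turn [-0.19 -0.03 -0.22] open 0.651 F [ 0.2  0.1 -2.6] 30.0459647399839
[[ 0.617 -0.114  0.022]
 [ 0.66  -0.077  0.094]]
```

View pics/w6.png

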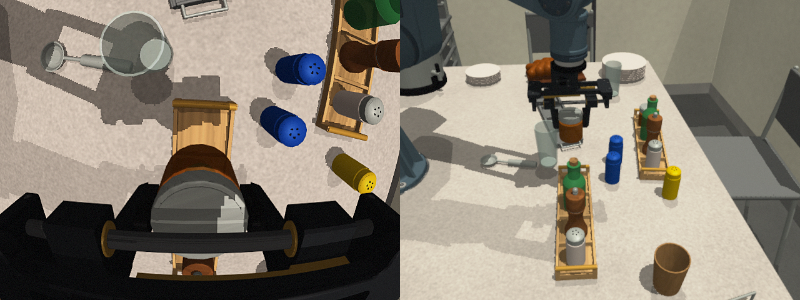

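The jar is held upright above the empty left compartment (205,130). The blue shaker (283,128) is just outside the gripper body at x 0.525, so I'll keep x there and lower.

Call:
step_arm(
  moves="0.1 0 2 0 0 0 -1;0.1 0 5 0 0 0 -1;0.1 0 8 0 0 0 -1;0.1 0 11 0 0 0 -1;0.1 0 13 0 0 0 -1;0.1 0 14.3 0 0 0 -1;0.1 0 15.2 0 0 0 -1;0.1 0 15.6 0 0 0 -1",
)

```text
time_s: 28.98
tool_pos: [0.525, -0.1066, 0.0639]
orientation: [-0.002, 0.706, 0.708, -0.0]
force: [-0.7, -0.6, -3.3]
opening: 0.651
grasp_force: 30.0
```

Call:
step_arm(
  moves="0 0 0.2 0 0 0 -1;0 0 0.4 0 0 0 -1;0 0 0.5 0 0 0 -1;0 0 0.5 0 0 0 -1",
)

```text
time_s: 29.32
tool_pos: [0.5268, -0.1087, 0.0614]
orientation: [0.001, 0.707, 0.707, 0.0]
force: [-0.5, -0.0, -3.2]
opening: 0.651
grasp_force: 30.0
```

Call:
step_arm(
  moves="0 0 0.1 0 0 0 -1;0 0 0.2 0 0 0 -1;0 0 0.2 0 0 0 -1",
)

```text
time_s: 29.57
tool_pos: [0.5263, -0.1087, 0.0589]
orientation: [0.0, 0.707, 0.707, 0.0]
force: [-0.9, -0.4, -2.9]
opening: 0.649
grasp_force: 30.0
```

Call:
step_arm(
  moves="0 0 0.1 0 0 0 -1;0 0 0.2 0 0 0 -1",
)

```text
time_s: 29.73
tool_pos: [0.5265, -0.1088, 0.0578]
orientation: [0.0, 0.707, 0.707, -0.0]
force: [-7.3, 2.7, 18.5]
opening: 0.647
grasp_force: 30.2
```

Call:
step_arm(
  moves="0 0 -0.1 0 0 0 -1;0 0 -0.1 0 0 0 0.3;0 0 -0.1 0 0 0 0.4;0 0 -0.1 0 0 0 0.6;0 0 -0.1 0 0 0 1;0 0 -0.1 0 0 0 1;0 0 -0.1 0 0 0 1;0 0 -0.1 0 0 0 1",
)

```text
time_s: 30.4
tool_pos: [0.5263, -0.1086, 0.0577]
orientation: [0.0, 0.707, 0.707, 0.0]
force: [-0.2, -0.9, 0.0]
opening: 0.999
grasp_force: 0.0
```

Call:
step_arm(
  moves="0 0 0 0 0 0 1;0 0 -2 0 0 0 1;0 0 -5 0 0 0 1;0 0 -8 0 0 0 1;0 0 -11.5 0 0 0 1;0 0 -15 0 0 0 1;0 0 -18 0 0 0 1;0 0 -19.5 0 0 0 1",
)

```text
time_s: 31.07
tool_pos: [0.5277, -0.1091, 0.2574]
orientation: [0.003, 0.707, 0.707, 0.001]
force: [0.5, 0.2, -0.4]
opening: 1.001
grasp_force: 0.0
```

Call:
step_arm(
  moves="4 0 0 0 0 0 1;8 0 0 0 0 0 1;12 0 0 0 0 0 1;16 0 0 0 0 0 1;20 0 0 0 0 0 1;24 0 0 0 0 0 1;24 0 0 0 0 0 1;24 0 0 0 0 0 1",
)

```text
time_s: 31.73
tool_pos: [0.5258, 0.1334, 0.2526]
orientation: [-0.0, 0.706, 0.709, -0.0]
force: [0.4, 0.0, 0.3]
opening: 1.0
grasp_force: 0.0
```

```bash
python3 - <<'E'
from h import *
from scipy.optimize import least_squares
W=[];I=[]
for n in("scene","side"):
    p,d,w=cloud(n);I.append(p);W.append(w.reshape(-1,3))
cv2.imwrite("pics/end.png",cv2.resize(np.hstack(I),(800,300))[...,::-1]);W=np.concatenate(W);W=W[np.isfinite(W).all(1)]
ya=np.array([.0612,.998]);xa=np.array([.998,-.0612])
for k,x,y,z0,z1,r in[("jar",.527,-.109,.02,.055,.029),("bottle",.525,-.192,.03,.085,.028),("bneck",.525,-.192,.112,.138,.015),("mill",.521,-.274,.095,.128,.022),("shaker",.515,-.357,.025,.075,.021)]:
    Q=W[(np.hypot(W[:,0]-x,W[:,1]-y)<.04)&(W[:,2]>z0)&(W[:,2]<z1)]
    c=least_squares(lambda a:np.hypot(Q[:,0]-a[0],Q[:,1]-a[1])-r,[x,y],loss="soft_l1",f_scale=.002).x
    e=c-[.5225,-.234];T=W[np.hypot(W[:,0]-c[0],W[:,1]-c[1])<.02]
    print(k,c.round(4),"stand x,y",(e@xa).round(4),(e@ya).round(4),"top",np.percentile(T[:,2],99.5).round(3),len(Q))
E
```

```text
jar [ 0.5265 -0.1091] stand x,y -0.0036 0.1249 top 0.081 344
bottle [ 0.5252 -0.1912] stand x,y 0.0001 0.0429 top 0.162 584
bneck [ 0.5247 -0.1902] stand x,y -0.0005 0.0439 top 0.162 405
mill [ 0.5214 -0.2751] stand x,y 0.0014 -0.0411 top 0.15 763
shaker [ 0.5147 -0.3551] stand x,y -0.0003 -0.1213 top 0.101 1158
```

View pics/end.png

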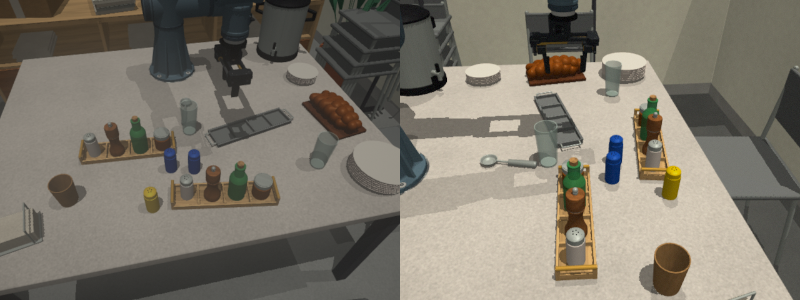

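All four pieces stand upright and within 4 mm of their compartment centres, in the same order as the laid stand (jar, bottle, mill, shaker from left). The laid stand is unmoved, so I'll hand in.

```bash
python3 -c "
from workcell import arm
print(arm.sign_off())"
```

```text
the job is handed in; nothing more can be done
None
```

I moved all four pieces into the near stand and handed the job in: from the left they stand jar, bottle, mill, shaker, matching the laid stand, each upright and within about 4 mm of its compartment's centre; the hand-in returned no verdict.

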